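# Line up a stencil stamp over clamped practice skin

### The job

Press the hinged hold-down frame fully shut on the practice skin, then take the inked stencil stamp by its grip and carry it over the ink bottles without disturbing them. Hold it lowered into the frame's window so I can check the placing before it prints: centred, square and level, red dot on the same side as the frame's, its face about 5 mm above the skin. The stamp must never touch skin, holder or frame; finish while still holding it there, without letting go.

Things in the scene. Friction and masses are not known exactly. Their poses are not given: they have to be found in the camera images.
- holder: Practice-skin holder, fixed to the worktop: dark grey board 176 x 150 x 10 mm (x, y, z) with a tan practice skin 124 x 126 x 5 mm on it whose top is 15 mm above the worktop. Origin: centre of the board's underside. x points away from the thumb tab towards the hinge side, z up. Turns up to 0.3 rad from the robot's axes.
- window_center (a point): Point on the top of the practice skin (15 mm above the worktop) in the middle of the shut frame's window; axes as those of the holder. With the frame shut the window measures 64 mm (holder x) by 84 mm (holder y) and the frame's upper face lies 10 mm above this point. Small blue ticks on the skin point to it.
- frame (a joint): Hinge of the hold-down frame, rad: 0 = shut flat on the skin, grows as the front (tab side) swings up; starts between 0.45 and 0.9. Friction holds it where it is left; pressing it down at the tab takes about 1 to 2 N.
- frame_hinge (a point): Middle of the hinge line, which runs along the holder's y axis, 68 mm behind the window's centre and 20 mm above the worktop. Fixed to the holder.
- frame_tab (a point): Middle of the upper face of the frame's white thumb tab (22 x 34 mm, 10 mm thick), moving with the frame: 138 mm from the hinge line towards the front and 5 mm above the frame's mid plane; 25 mm above the worktop when shut. The frame is grey aluminium, 120 x 130 x 10 mm, with a red dot on its front bar beside the tab.
- stamp: Loose stencil stamp, 0.1 to 0.16 kg: pale clear block with purple rubber face, 50 (x) x 70 (y) x 12 mm, with an upright wooden grip 20 (x) x 40 (y) mm from 16 to 66 mm above the face. Origin: centre of the rubber face (underside), z up. Take it across the grip's 20 mm, 45 to 50 mm above the face. Starts on the ink pad, face 10 mm above the worktop, turned nearly like the pad.
- stamp_mark (a point): Red dot on the top of the stamp's clear block, 19 mm from the stamp's middle towards its -x side. It must lie on the holder's -x (tab) side at the end.
- ink_pad: Ink pad tin, fixed: 78 (x) x 98 (y) mm, rim 14 mm high, purple pad with its top at 10 mm; the lid lies folded flat behind it (+x), 7 mm high. Origin: centre of the tin's underside.
- ink_black: Dropper bottle with black ink, loose, 32 mm across, 100 mm tall, standing. Origin: centre of its underside. Leave it standing where it is.
- ink_red: Dropper bottle with red ink, loose, 32 mm across, 100 mm tall, standing. Origin: centre of its underside. Leave it standing where it is.
- ink_blue: Dropper bottle with blue ink, loose, 32 mm across, 92 mm tall, standing. Origin: centre of its underside. Leave it standing where it is.
Mind the look-alikes: they are no part of the job. What is shaped like the stamp but yellow is not meant.

How it is judged:
By the outcome, as a careful person would: the job done as asked, in the order asked, and still so for the second after the job is handed in, while the arm keeps its last pose, push and grip.
It also fails if it takes over 54 s, if anything falls off the work surface, if the arm or the gripper's body presses on something with over 40 N, if the wrist force passes 120 N, or if a joint passes its speed limit or range.

### The arm

A 6-joint arm with a two-finger parallel gripper is mounted at the origin on a cart in front of the work surface, level with it; the furniture and walls round the work are solid. World frame = base frame: x ahead of the robot, y to its left, z up, the work surface at z = 0. Lengths are in m, angles in degrees, forces in N, time in s.
With the tool pointing down it reaches from about 0.3 to 0.75 m from the base axis. Payload 8.5 kg.
Tool frame: the origin (TCP) lies at the very end of the fingers, on their centre line; the grasp point (between the pads) lies 19 mm behind it; z points along the fingers, y is the line along which they close (so a half turn about z gives the same grasp; the last joint's range is limited). The gripper opens to 85 mm and grips with 20 to 120 N. Pads are 22 mm wide; open, the fingers measure 114 mm over their backs; the gripper's body (76 mm by 85 mm) begins 54 mm behind the grasp point. The pads swing forward as they close: fully open they stand 13 mm farther back than shut.
Start: joints at [-79.372, 21.807, 74.336, -0, 83.858, -12.336], TCP at [0.215, -0.506, 0.231] pointing down, gripper open.
Joint ranges: [-178.18, 178.18], [-50.72, 133.34], [12.68, 142.11], [-81.47, 261.47], [9.98, 163.14], [-165.26, 165.26]. Speed limits (degrees/s): [136.94, 136.94, 180, 180, 180, 180].

### API

Orientations are given as a 3x3 rotation matrix whose columns are the frame's x, y, z axes.
In Python, from rig import observe, cams, ticket gives the robot as it stands.
- The arm moves only by the tool move_arm, never from a script. Its arguments are lists of equal length, an entry for each row: "jaw": the finger opening in cm, from 0 to 8.54; "dp": the shift along the tool's x, y, z in cm, a list of three; "turn": the turn, a rotation vector about the tool's x, y, z in rad, a list of three. In form: {"jaw": [jaw, ...], "dp": [[tx, ty, tz], ...], "turn": [[wx, wy, wz], ...]}. A call has 1 to 12 rows; each row shifts and turns the commanded pose from where the row before left it, along the tool's axes as they then stand; what a row does not reach is not made up. A row lasts 1/12 s, in which the tool goes at most 41.7 mm and 7.16 degrees, less where a joint would pass 70% of its speed; a pose out of reach is approached as far as the arm can. A call is refused whole if a number of a shift passes 4.17 or a number of a turn 0.125, either way. A call with a gripper value outside its range is refused whole. The fingers move at their own pace and stop on an object; "force" is the grip in N (left out, the last holds). Time passes only in rows, so rows that do not move let the fingers close. It gives the time, the measured TCP pose, the force, the opening and the grip force at its end, in the units of the state.
- observe(): the state, without advancing time (a new reading comes with each control period).
- cams.get_image(name): name is "side" or "top" or "wrist"; returns (picture, depth): 384x512x3 uint8, red, green, blue; 384x512 float32, m along the optical axis (not along the pixel's ray), 0 where there is no reading.
- cams.calibration(name): a dict with "vertical_fov" (degrees; the focal length in pixels is half the picture's height over the tangent of half this angle, whatever the lens; pixels are square), "cx", "cy" (the principal point, pixels), "k1" (the pictures are not rectified: a ray, as slopes to the right and down, at radius r is drawn at 1 + k1 r^2 times it, then the intrinsics apply), "view" (4x4, takes a point from world to camera coordinates); the wrist camera has in their place "tool_from_camera" (4x4, takes a point from camera to tool coordinates, whose origin is the TCP and whose axes are the flange's). Camera axes: x right, y up, looking along -z (the intrinsics and any distortion apply to the point x, -y, -z); pixel columns grow to the right and rows downward; lengths in m; the calibration is good to about 2 mm. A picture is of the moment at which its call begins: read the wrist's pose just before it. calibration takes no time and is no camera call.
- ticket.close_job(): hands the job in; it is judged then, once.
Trained networks look in the newest picture that a camera, given by its name, has taken for a name from the list of things; names that differ only in an ending like _2 or _b are one class to them, and where a whole thing is asked for, a point or a joint stands for the part that bears it (a point fixed in the world has none). Each returns a list of dicts, best first, with "p" (0 to 1); they miss things now and then, are a little off and sometimes report something else, mostly with a low value. They report only what shows in the picture. A call takes as long as a camera call. They do not tell look-alikes from the thing itself.
- cams.spot_in(camera, query): "box" ([centre column, centre row, width, height] as shares, 0 to 1, of the picture: columns of its width, rows of its height, round what is visible of it).
- cams.outline_of(camera, query): "mask" (384x512 bool, what is visible of it) and "box" ([centre column, centre row, width, height] as shares, 0 to 1, of the picture: columns of its width, rows of its height, round what is visible of it).
- cams.mark_of(camera, query): "location" ([column, row] as shares, 0 to 1, of the picture: columns of its width, rows of its height: a listed point, or the origin of a listed thing).
The state is a dict: "time_s": time; "q": joint angles; "qvel": joint speeds; "joint_efforts": joint torques, N m; "position": TCP position; "tool_rot": TCP orientation; "ft_force": force on the tool from outside, world axes, zero at the start; "wrist_torque": the same for the moment, N m; "grip_width": finger opening in m; "gripper_force": force on a finger pad.
Only numpy, scipy, OpenCV 4.12 (cv2) and the standard library are available. Lean on these libraries where they do the work, as an engineer would, in place of code of your own. Each camera call takes 0.05 s, during which the arm holds its last target. There are 200 camera calls.

## Working session

There is one attempt and no reset: what is moved stays moved. The work goes in short steps, Python scripts to look and compute and a tool call to move; the robot and the scene stay as the last step left them, time stands still between calls to the robot, and variables do not carry over. Pictures are saved under pics/ and viewed, at most 10 in all, crops included, and the job is handed in when it is done.

Besides the shell and the picture viewer there is one more tool, called after "Request:" by a JSON object that holds its "name" and its "arguments", one argument or row to a line. move_arm: Moves the arm, as the interface text tells. Its arguments: {"type":"object","properties":{"jaw":{"type":"array","items":{"type":"number"}},"dp":{"type":"array","items":{"type":"array","items":{"type":"number"}}},"turn":{"type":"array","items":{"type":"array","items":{"type":"number"}}},"force":{"type":"number"}},"required":["jaw","dp","turn"]}

```bash
ls; mkdir -p pics
cat > h.py <<'E'
import numpy as np, cv2
from rig import observe, cams, ticket
def pose():
    o=observe(); T=np.eye(4); T[:3,:3]=np.array(o["tool_rot"]).reshape(3,3); T[:3,3]=o["position"]; return T
def K(name,T=None):
    c=cams.calibration(name); f=192/np.tan(np.radians(c["vertical_fov"])/2)
    if name=="wrist": wc=(pose() if T is None else T)@np.array(c["tool_from_camera"]).reshape(4,4)
    else: wc=np.linalg.inv(np.array(c["view"]).reshape(4,4))
    return f,c["cx"],c["cy"],c["k1"],wc
def rays(name,uv,T=None):
    f,cx,cy,k1,wc=K(name,T); uv=np.atleast_2d(np.array(uv,float)); d=(uv-[cx,cy])/f
    s=d.copy()
    for _ in range(20): s=d/(1+k1*(s**2).sum(1,keepdims=True))
    c=np.c_[s[:,0],-s[:,1],-np.ones(len(s))]
    return wc[:3,3],c@wc[:3,:3].T
def atz(name,uv,z,T=None):
    o,d=rays(name,uv,T); return o+d*((z-o[2])/d[:,2])[:,None]
def atdepth(name,uv,dep,T=None):
    o,d=rays(name,uv,T); return o+d*np.atleast_1d(dep)[:,None]
def proj(name,P,T=None):
    f,cx,cy,k1,wc=K(name,T); p=(np.atleast_2d(P)-wc[:3,3])@wc[:3,:3]
    s=np.c_[p[:,0],-p[:,1]]/(-p[:,2:3]); s=s*(1+k1*(s**2).sum(1,keepdims=True)); return s*f+[cx,cy]
def snap(name,fn=None):
    T=pose(); im,d=cams.get_image(name)
    if fn: cv2.imwrite("pics/"+fn,im[:,:,::-1])
    return im,d,T
E
python3 - <<'E'
from h import *
o=observe(); print(o["time_s"],o["position"],np.round(o["tool_rot"],3).tolist())
S={}
for n in ["top","side"]:
    im,d,T=snap(n); S[n]=im; np.save(n+"_d.npy",d); np.save(n+"_im.npy",im)
    for q in ["holder","window_center","frame_hinge","frame_tab","stamp","stamp_mark","ink_pad","ink_black","ink_red","ink_blue"]:
        r=cams.mark_of(n,q)[:3]
        for x in r:
            uv=np.array(x["location"])*[512,384]; i=np.clip(uv.astype(int),0,[511,383]); dd=d[i[1],i[0]]
            print(n,q,round(x["p"],2),uv.round(1),atdepth(n,uv,dd).round(3)[0])
cv2.imwrite("pics/a.png",cv2.resize(S["top"],(800,600))[:,:,::-1]); cv2.imwrite("pics/b.png",cv2.resize(S["side"],(800,600))[:,:,::-1])
print(observe()["time_s"])
E
```

```text
pics
0.0 [ 0.21452503 -0.50611332  0.23072092] [[0.921, 0.39, -0.0], [0.39, -0.921, 0.001], [0.0, -0.001, -1.0]]
top holder 0.71 [248.7 216.9] [ 0.494 -0.144  0.054]
top holder 0.57 [176.9 182.6] [0.571 0.024 0.086]
top window_center 0.9 [177.5 181.2] [0.574 0.022 0.088]
top frame_hinge 0.71 [178.8 157.8] [0.648 0.035 0.03 ]
top frame_tab 0.65 [176.1 179.1] [0.596 0.044 0.014]
top frame_tab 0.6 [164.6 192.2] [0.543 0.045 0.112]
top stamp 0.78 [303.8 239.8] [ 0.439 -0.272  0.077]
top stamp 0.77 [372.4 258.3] [ 0.397 -0.446  0.022]
top stamp 0.3 [251. 216.] [ 0.496 -0.15   0.057]
top stamp_mark 0.56 [304.9 252.7] [ 0.411 -0.281  0.02 ]
top ink_pad 0.87 [305.4 240.2] [ 0.438 -0.276  0.077]
top ink_black 0.46 [247.3 183. ] [ 0.581 -0.14   0.036]
top ink_red 0.56 [245.5 246.6] [ 0.424 -0.137  0.057]
top ink_blue 0.67 [177.9 180.5] [0.593 0.039 0.012]
top ink_blue 0.53 [249.3 216. ] [ 0.497 -0.146  0.053]
side holder 0.82 [213.1 255.9] [0.583 0.05  0.012]
side holder 0.48 [294.6 227.1] [ 0.427 -0.13   0.006]
side holder 0.18 [301.6 200.7] [ 0.43  -0.25   0.019]
side window_center 0.8 [213.  253.6] [0.586 0.042 0.012]
side window_center 0.25 [307.5 199. ] [ 0.416 -0.266  0.018]
side window_center 0.2 [289.8 224.5] [ 0.44  -0.128  0.013]
side frame_hinge 0.8 [183.6 244.2] [0.667 0.029 0.011]
side frame_tab 0.78 [226.4 221.9] [0.559 0.023 0.093]
side stamp 0.82 [320.6 178.3] [ 0.396 -0.428  0.011]
side stamp 0.74 [303.  202.4] [ 0.424 -0.238  0.021]
side stamp_mark 0.9 [310.7 196.8] [ 0.409 -0.283  0.017]
side stamp_mark 0.89 [319.1 172.8] [ 0.404 -0.436  0.026]
side stamp_mark 0.41 [211.9 255.8] [0.586 0.051 0.012]
side ink_pad 0.77 [300.1 199.9] [ 0.435 -0.253  0.018]
side ink_black 0.61 [233.2 214.8] [ 0.552 -0.005  0.096]
side ink_red 0.81 [293.9 226. ] [ 0.429 -0.126  0.012]
side ink_blue 0.81 [266.7 224.4] [ 0.502 -0.129 -0.001]
1.1
```

View pics/a.png

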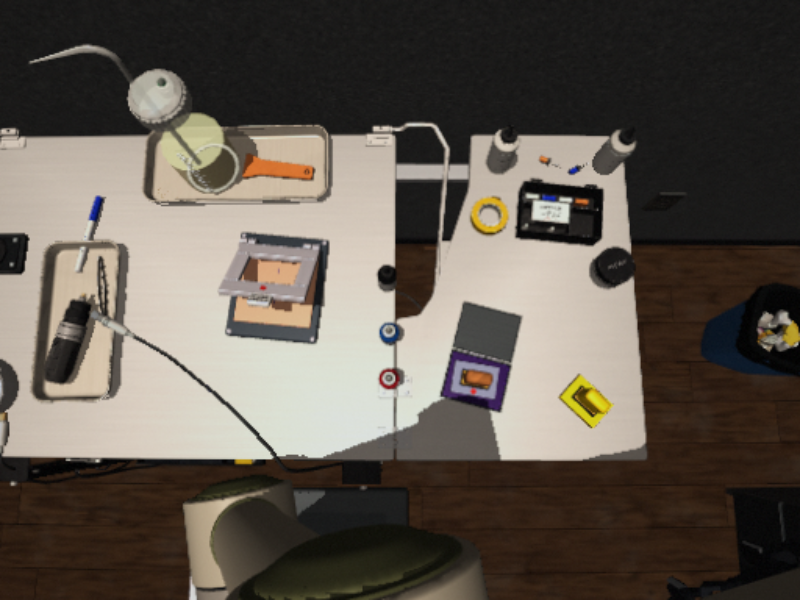

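View pics/b.png

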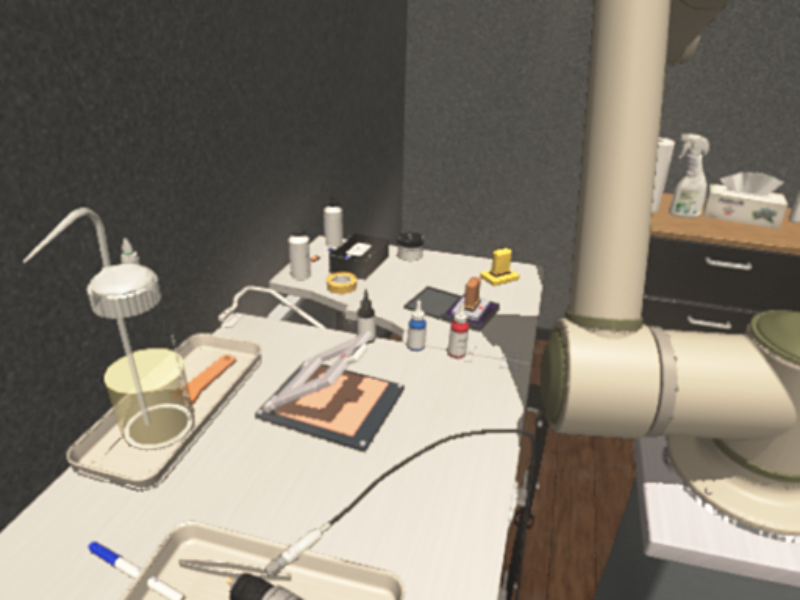

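Top view (800x600): frame at (270,270), with its red dot at (263,288) and the board corners at (243,234), (328,241), (318,342), (227,335). The stamp is on the pad at (476,378) with its dot at (473,392), and the bottles stand at (387,275), (390,332), (389,378). The yellow look-alike is at (588,400). The side view agrees.

```bash
cat >> h.py <<'E'
from scipy.spatial.transform import Rotation as R
def down(yaw):  # tool x axis at yaw in world, z down
    c,s=np.cos(yaw),np.sin(yaw); return np.array([[c,s,0],[s,-c,0],[0,0,-1.]])
def plan(p,yaw=None,Rt=None,T=None):
    T=pose() if T is None else T
    Rt=down(yaw) if Rt is None else Rt
    d=T[:3,:3].T@(np.array(p)-T[:3,3])*100; w=R.from_matrix(T[:3,:3].T@Rt).as_rotvec()
    print("dp cm (tool)",d.round(2),"norm",np.linalg.norm(d).round(2),"turn",w.round(4)); return d,w
E
python3 - <<'E'
from h import *
s=512/800
c=np.array([[243,234],[328,241],[318,342],[227,335]])*s
P=atz("top",c,0.010); print(P.round(3)); print(P.mean(0))
for a,b in [(3,0),(2,1),(1,0),(2,3)]:
    v=P[b]-P[a]; print(np.linalg.norm(v).round(3),np.degrees(np.arctan2(v[1],v[0])).round(1))
for n,uv in [("top",[177.5,181.2]),("side",[213,253.6])]: print("win",atz(n,[uv],.015).round(3))
for n,uv in [("top",[178.8,157.8]),("side",[183.6,244.2])]: print("hinge",atz(n,[uv],.02).round(3))
for q,b in {"stampdot":([473*s,392*s],[310.7,196.8]),"tab":([164.6,192.2],[226.4,221.9])}.items():
    o1,d1=rays("top",[b[0]]);o2,d2=rays("side",[b[1]])
    t=np.linalg.lstsq(np.c_[d1[0],-d2[0]],o2-o1,rcond=None)[0]; print(q,o1+d1[0]*t[0],o2+d2[0]*t[1])
for z,uv in [(.1,(387,275)),(.092,(390,332)),(.1,(389,378))]: print("bottle",atz("top",[np.array(uv)*s],z).round(3))
print(cams.calibration("wrist"))
plan([0.41,-0.27,0.25],0.0)
E
```

```text
[[ 0.676  0.102  0.01 ]
 [ 0.664 -0.041  0.01 ]
 [ 0.495 -0.03   0.01 ]
 [ 0.505  0.119  0.01 ]]
[0.58506843 0.03756552 0.01      ]
0.172 -5.4
0.17 -3.8
0.144 85.1
0.149 85.8
win [[0.591 0.039 0.015]]
win [[0.585 0.046 0.015]]
hinge [[0.651 0.038 0.02 ]]
hinge [[0.661 0.04  0.02 ]]
stampdot [ 0.41508062 -0.27607024  0.02102439] [ 0.40810552 -0.27663036  0.02088699]
tab [0.54330836 0.04550343 0.10883118] [0.54975591 0.04679323 0.11045425]
bottle [[ 0.584 -0.143  0.1  ]]
bottle [[ 0.5   -0.147  0.092]]
bottle [[ 0.432 -0.147  0.1  ]]
{'vertical_fov': 64.5335222039849, 'cx': 255.3616973468134, 'cy': 189.2498739334311, 'k1': -0.004419182467889541, 'tool_from_camera': array([[ 2.28988185e-05,  9.58757040e-01,  2.84226911e-01,
         7.19677145e-02],
       [ 9.99999611e-01,  2.28821035e-04, -8.52426629e-04,
        -4.79594959e-04],
       [-8.82307127e-04,  2.84226820e-01, -9.58756662e-01,
        -1.42756521e-01],
       [ 0.00000000e+00,  0.00000000e+00,  0.00000000e+00,
         1.00000000e+00]])}
dp cm (tool) [ 27.22 -14.14  -1.87] norm 30.73 turn [-0.     -0.      0.4008]
```

```bash
cat >> h.py <<'E'
def rows(p,yaw=None,Rt=None,n=None,T=None):
    T=(pose() if T is None else T).copy(); Rt=down(yaw) if Rt is None else Rt
    w=R.from_matrix(T[:3,:3].T@Rt).as_rotvec(); D=np.array(p)-T[:3,3]
    n=n or int(np.ceil(max(np.linalg.norm(D)/.041,np.linalg.norm(w)/.12))); r=w/n
    dp=[];R0=T[:3,:3]
    for i in range(n): dp.append((R0.T@D/n*100).round(2).tolist()); R0=R0@R.from_rotvec(r).as_matrix()
    print(n,"dp",str(dp).replace(" ",""),"turn each",r.round(4).tolist())
E
python3 -c "
from h import *
rows([.525,.06,.25],1.49)"
```

```text
16 dp [[3.17,-2.5,-0.12],[3.33,-2.28,-0.12],[3.48,-2.05,-0.12],[3.61,-1.81,-0.12],[3.72,-1.56,-0.12],[3.82,-1.3,-0.12],[3.9,-1.04,-0.12],[3.96,-0.77,-0.12],[4.01,-0.5,-0.12],[4.03,-0.23,-0.12],[4.04,0.05,-0.12],[4.02,0.32,-0.12],[3.99,0.6,-0.12],[3.94,0.87,-0.12],[3.87,1.13,-0.12],[3.79,1.39,-0.12]] turn each [-0.0, -0.0, -0.0681]
```

Request:
{"name": "move_arm", "arguments": {
  "jaw": [0, 0, 0, 0, 0, 0, 0, 0, 0, 0, 0, 0],
  "dp": [
    [3.17, -2.5, -0.12],
    [3.33, -2.28, -0.12],
    [3.48, -2.05, -0.12],
    [3.61, -1.81, -0.12],
    [3.72, -1.56, -0.12],
    [3.82, -1.3, -0.12],
    [3.9, -1.04, -0.12],
    [3.96, -0.77, -0.12],
    [4.01, -0.5, -0.12],
    [4.03, -0.23, -0.12],
    [4.04, 0.05, -0.12],
    [4.02, 0.32, -0.12]
  ],
  "turn": [
    [0, 0, -0.068],
    [0, 0, -0.068],
    [0, 0, -0.068],
    [0, 0, -0.068],
    [0, 0, -0.068],
    [0, 0, -0.068],
    [0, 0, -0.068],
    [0, 0, -0.068],
    [0, 0, -0.068],
    [0, 0, -0.068],
    [0, 0, -0.068],
    [0, 0, -0.068]
  ]
}}

```text
time_s: 2.1
position: [0.4481, -0.0797, 0.2461]
tool_rot: [[0.344, 0.939, 0.001], [0.939, -0.344, -0.0], [-0.0, 0.001, -1.0]]
ft_force: [0.5, -0.6, -0.5]
grip_width: -0.0003
gripper_force: 0.0
```

Request:
{"name": "move_arm", "arguments": {
  "jaw": [0, 0, 0, 0, 0],
  "dp": [
    [3.99, 0.6, -0.12],
    [3.94, 0.87, -0.12],
    [3.87, 1.13, -0.12],
    [3.79, 1.39, -0.12],
    [0, 0, 0]
  ],
  "turn": [
    [0, 0, -0.068],
    [0, 0, -0.068],
    [0, 0, -0.068],
    [0, 0, -0.068],
    [0, 0, 0]
  ]
}}

```text
time_s: 2.52
position: [0.5271, 0.065, 0.2503]
tool_rot: [[0.073, 0.997, 0.001], [0.997, -0.073, 0.002], [0.002, 0.001, -1.0]]
ft_force: [-1.0, -0.1, -0.2]
grip_width: 0.0001
gripper_force: 0.0
```

Run:
```python
from h import *
print(pose().round(3).tolist())
im,d,T=snap("wrist"); np.savez("w1.npz",im=im,d=d,T=T)
for q in ["window_center","frame_hinge","frame_tab","holder"]:
    for x in cams.mark_of("wrist",q)[:2]:
        uv=np.array(x["location"])*[512,384]; i=np.clip(uv.astype(int),0,[511,383])
        print(q,round(x["p"],2),uv.round(1),atdepth("wrist",uv,d[i[1],i[0]],T).round(3)[0],"z15",atz("wrist",uv,.015,T).round(3)[0])
cv2.imwrite("pics/c.png",cv2.resize(im,(800,600))[:,:,::-1])
```

```text
[[0.073, 0.997, 0.001, 0.527], [0.997, -0.073, 0.002, 0.065], [0.002, 0.001, -1.0, 0.25], [0.0, 0.0, 0.0, 1.0]]
window_center 0.67 [301.8 174.4] [0.575 0.06  0.088] z15 [0.585 0.041 0.015]
frame_hinge 0.86 [356.6 175.2] [0.65  0.039 0.031] z15 [0.655 0.035 0.015]
frame_tab 0.78 [276.8 193.3] [0.547 0.047 0.108] z15 [0.552 0.018 0.015]
holder 0.64 [302.2 171.9] [0.575 0.062 0.086] z15 [0.585 0.044 0.015]
```

View pics/c.png

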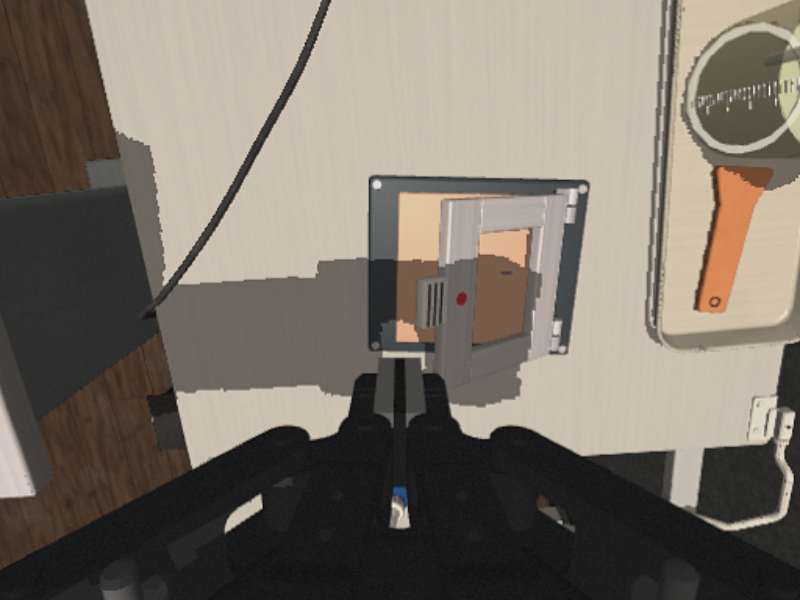

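The wrist view shows the tab at about (432,302), the red dot at (461,298), and board corners near (372,176), (588,181), (568,354), (371,350). All agree with the top and side measurements.

Run:
```python
from h import *
z=np.load("w1.npz"); T=z["T"]; s=.64
P=atz("wrist",np.array([[372,176],[588,181],[568,354],[371,350]])*s,.01,T); print(P.round(3).tolist(),P.mean(0))
for a,b in [(0,1),(3,2),(3,0),(2,1)]:
    v=P[b]-P[a]; print(np.linalg.norm(v).round(3),np.degrees(np.arctan2(v[1],v[0])).round(1))
yaw=-0.08; ex=np.array([np.cos(yaw),np.sin(yaw),0]); H=np.array([.655,.036,.02])
for th in [.66,.5,.35,.2,.1,0]:
    print(th,(H-ex*(.138*np.cos(th)-.005*np.sin(th))+[0,0,.138*np.sin(th)+.005*np.cos(th)]).round(3))
plan([.545,.046,.125],1.49)
```

```text
[[0.51, 0.123, 0.01], [0.679, 0.107, 0.01], [0.668, -0.04, 0.01], [0.496, -0.023, 0.01]] [0.5882442  0.04178273 0.01      ]
0.17 -5.4
0.172 -5.5
0.147 84.6
0.147 85.5
0.66 [0.549 0.044 0.109]
0.5 [0.537 0.045 0.091]
0.35 [0.527 0.046 0.072]
0.2 [0.521 0.047 0.052]
0.1 [0.519 0.047 0.039]
0 [0.517 0.047 0.025]
dp cm (tool) [-1.1   2.11 12.56] norm 12.78 turn [-0.0002  0.0002 -0.003 ]
```

Request:
{"name": "move_arm", "arguments": {
  "jaw": [0, 0, 0, 0, 0, 0, 0, 0, 0, 0, 0, 0],
  "dp": [
    [-0.4, 0.5, 2.6],
    [-0.4, 0.5, 2.6],
    [-0.4, 0.5, 2.6],
    [-0.4, 0.5, 2.6],
    [0, 0, 1.8],
    [0, 0, 1.6],
    [0, -0.6, 1.1],
    [0, -0.6, 1.0],
    [0, -0.5, 1.0],
    [0, -0.5, 1.0],
    [0, -0.3, 1.0],
    [0, -0.3, 1.0]
  ],
  "turn": [
    [0, 0, 0],
    [0, 0, 0],
    [0, 0, 0],
    [0, 0, 0],
    [0, 0, 0],
    [0, 0, 0],
    [0, 0, 0],
    [0, 0, 0],
    [0, 0, 0],
    [0, 0, 0],
    [0, 0, 0],
    [0, 0, 0]
  ]
}}

```text
time_s: 3.77
position: [0.5155, 0.0431, 0.0515]
tool_rot: [[0.085, 0.996, 0.0], [0.996, -0.085, -0.0], [-0.0, 0.0, -1.0]]
ft_force: [0.2, -0.5, 0.6]
grip_width: 0.0
gripper_force: 0.2
```

Request:
{"name": "move_arm", "arguments": {
  "jaw": [0, 0, 0, 0, 0],
  "dp": [
    [0, -0.1, 0.8],
    [0, 0, 0.7],
    [0, 0, 0.6],
    [0, 0, 0.4],
    [0, 0, 0.1]
  ],
  "turn": [
    [0, 0, 0],
    [0, 0, 0],
    [0, 0, 0],
    [0, 0, 0],
    [0, 0, 0]
  ]
}}

```text
time_s: 4.18
position: [0.515, 0.0443, 0.025]
tool_rot: [[0.082, 0.997, -0.0], [0.997, -0.082, 0.0], [-0.0, -0.0, -1.0]]
ft_force: [-1.2, -0.7, 2.1]
grip_width: -0.0004
gripper_force: 1.4
```

Request:
{"name": "move_arm", "arguments": {
  "jaw": [0, 0, 0, 0],
  "dp": [
    [0, 0, 0.1],
    [0, 0, 0.1],
    [0, 0, 0.1],
    [0, 0, 0]
  ],
  "turn": [
    [0, 0, 0],
    [0, 0, 0],
    [0, 0, 0],
    [0, 0, 0]
  ]
}}

```text
time_s: 4.52
position: [0.5151, 0.0443, 0.0246]
tool_rot: [[0.081, 0.997, 0.001], [0.997, -0.081, -0.001], [-0.001, 0.001, -1.0]]
ft_force: [-6.8, -2.1, 21.5]
grip_width: 0.0001
gripper_force: 10.4
```

Firm stop with 21 N at z = 0.025, so the frame is shut. Now lifting to look at the shut frame.

Request:
{"name": "move_arm", "arguments": {
  "jaw": [0, 0, 0, 0, 0, 0, 0, 0, 0],
  "dp": [
    [0, 0, -1],
    [0, 0, -2.5],
    [0, 0, -4],
    [0.8, 1, -4],
    [0.8, 1.5, -4],
    [0.8, 1.5, -3],
    [0.8, 1.5, -2],
    [0, 0.6, 0],
    [0, 0, 0]
  ],
  "turn": [
    [0, 0, 0],
    [0, 0, 0],
    [0, 0, 0],
    [0, 0, 0],
    [0, 0, 0],
    [0, 0, 0],
    [0, 0, 0],
    [0, 0, 0],
    [0, 0, 0]
  ]
}}

```text
time_s: 5.27
position: [0.5787, 0.0713, 0.2262]
tool_rot: [[0.081, 0.997, 0.002], [0.997, -0.081, -0.0], [-0.0, 0.002, -1.0]]
ft_force: [-0.2, 0.0, -1.9]
grip_width: 0.0
gripper_force: 0.0
```

Run:
```python
from h import *
print(pose().round(3).tolist())
im,d,T=snap("wrist"); np.savez("w2.npz",im=im,d=d,T=T)
for q in ["window_center","frame_hinge","frame_tab"]:
    for x in cams.mark_of("wrist",q)[:2]:
        uv=np.array(x["location"])*[512,384]; i=np.clip(uv.astype(int),0,[511,383])
        print(q,round(x["p"],2),uv.round(1),atdepth("wrist",uv,d[i[1],i[0]],T).round(4)[0],"z",atz("wrist",uv,dict(window_center=.015,frame_hinge=.02,frame_tab=.025)[q],T).round(4)[0])
cv2.imwrite("pics/d.png",cv2.resize(im[60:260,180:440],(780,600),interpolation=cv2.INTER_CUBIC)[:,:,::-1])
rows([.43,-.22,.20],1.49)
```

```text
[[0.081, 0.997, 0.002, 0.579], [0.997, -0.081, -0.0, 0.071], [-0.0, 0.002, -1.0, 0.226], [0.0, 0.0, 0.0, 1.0]]
window_center 0.78 [264.3 184.6] [0.5874 0.0437 0.0153] z [0.5875 0.0436 0.015 ]
window_center 0.71 [169.6 315.5] [0.549  0.0757 0.282 ] z [ 0.4429 -0.1335  0.015 ]
frame_hinge 0.55 [319.3 188.5] [0.6545 0.0319 0.0108] z [0.6527 0.0347 0.02  ]
frame_tab 0.7 [201.2 186.6] [0.5135 0.0504 0.0262] z [0.5132 0.0501 0.025 ]
8 dp [[-3.78,-1.53,0.31],[-3.77,-1.53,0.31],[-3.77,-1.53,0.31],[-3.77,-1.53,0.31],[-3.77,-1.53,0.31],[-3.77,-1.53,0.31],[-3.77,-1.53,0.31],[-3.77,-1.53,0.3]] turn each [-0.0003, 0.0, -0.0002]
```

View pics/d.png

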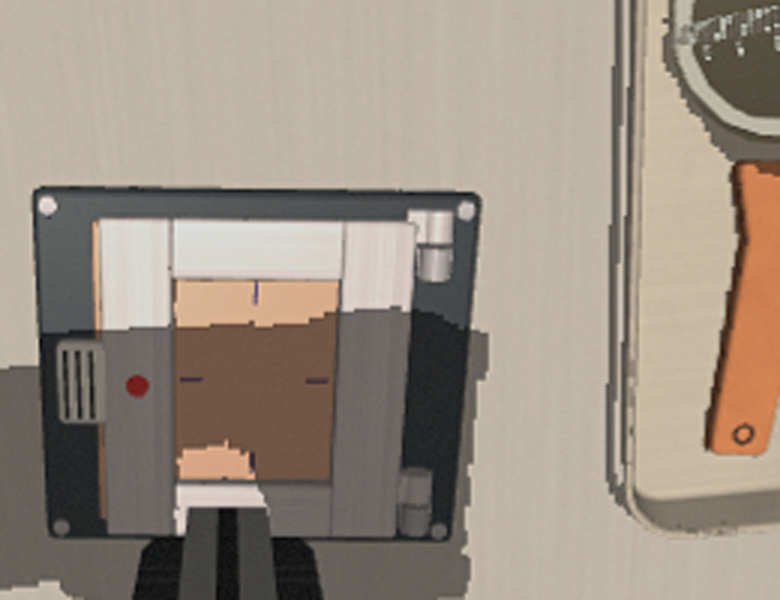

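The frame lies flat. In the crop, the ticks are at (256,292), (252,462), (191,379), (316,380), the window's upper-face corners near (173,279), (341,279), (332,481), (176,481), and the red dot at (137,386).

Run:
```python
from h import *
T=np.load("w2.npz")["T"]; f=lambda a:np.array(a)/3+[180,60]
a,b,c,d=atz("wrist",f([[256,292],[252,462],[191,379],[316,380]]),.015,T)
print("ticks",(a.round(4),b.round(4),c.round(4),d.round(4)))
A=np.c_[(b-a)[:2],-(d-c)[:2]]; t=np.linalg.solve(A,(c-a)[:2]); print("cross",(a+t[0]*(b-a)).round(4))
def ang(v): return np.degrees(np.arctan2(v[1],v[0])).round(2)
print(ang(d-c),ang(a-b)-90)
w=atz("wrist",f([[173,279],[341,279],[332,481],[176,481]]),.015,T); print(w.round(4).tolist(),w.mean(0).round(4))
print([np.linalg.norm(w[i]-w[i-1]).round(4) for i in range(4)])
w=atz("wrist",f([[34,188],[480,192],[447,541],[51,538]]),.01,T); print(w.mean(0).round(4))
for i,j in [(0,1),(3,2)]: print(ang(w[j]-w[i]), np.linalg.norm(w[j]-w[i]))
for i,j in [(3,0),(2,1)]: print(ang(w[j]-w[i])-90, np.linalg.norm(w[j]-w[i]))
```

```text
ticks (array([0.5911, 0.0768, 0.015 ]), array([0.5843, 0.0057, 0.015 ]), array([0.5624, 0.0435, 0.015 ]), array([0.6127, 0.0389, 0.015 ]))
cross [0.5877 0.0412 0.015 ]
-5.2 -5.459999999999994
[[0.5591, 0.0845, 0.015], [0.6246, 0.0792, 0.015], [0.617, -0.0055, 0.015], [0.5521, -0.0001, 0.015]] [0.5882 0.0395 0.015 ]
[np.float64(0.085), np.float64(0.0657), np.float64(0.085), np.float64(0.0651)]
[0.5876 0.0418 0.01  ]
-5.18 0.17211902951524807
-5.24 0.17114516426378243
-5.260000000000005 0.1479381791201736
-5.640000000000001 0.1481360592794991
```

Request:
{"name": "move_arm", "arguments": {
  "jaw": [5, 5, 5, 5, 5, 5, 5, 5, 5],
  "dp": [
    [-3.8, -1.5, 0.3],
    [-3.8, -1.5, 0.3],
    [-3.8, -1.5, 0.3],
    [-3.8, -1.5, 0.3],
    [-3.8, -1.5, 0.3],
    [-3.8, -1.5, 0.3],
    [-3.8, -1.5, 0.3],
    [-3.8, -1.5, 0.3],
    [0, 0, 0]
  ],
  "turn": [
    [0, 0, 0],
    [0, 0, 0],
    [0, 0, 0],
    [0, 0, 0],
    [0, 0, 0],
    [0, 0, 0],
    [0, 0, 0],
    [0, 0, 0],
    [0, 0, 0]
  ]
}}

```text
time_s: 6.22
position: [0.4299, -0.227, 0.2004]
tool_rot: [[0.089, 0.996, -0.002], [0.996, -0.089, -0.0], [-0.0, -0.002, -1.0]]
ft_force: [1.0, -0.0, -0.1]
grip_width: 0.05
gripper_force: 0.0
```

Run:
```python
from h import *
print(pose().round(3).tolist())
im,d,T=snap("wrist"); np.savez("w3.npz",im=im,d=d,T=T)
for q in ["stamp","stamp_mark","ink_pad"]:
    for x in cams.mark_of("wrist",q)[:2]:
        uv=np.array(x["location"])*[512,384]; i=np.clip(uv.astype(int),0,[511,383])
        print(q,round(x["p"],2),uv.round(1),atdepth("wrist",uv,d[i[1],i[0]],T).round(4)[0],"z22",atz("wrist",uv,.022,T).round(4)[0])
for x in cams.spot_in("wrist","stamp")[:2]: print(x)
cv2.imwrite("pics/e.png",cv2.resize(im[60:260,150:410],(780,600),interpolation=cv2.INTER_CUBIC)[:,:,::-1])
```

```text
[[0.089, 0.996, -0.002, 0.43], [0.996, -0.089, -0.0, -0.227], [-0.0, -0.002, -1.0, 0.2], [0.0, 0.0, 0.0, 1.0]]
stamp 0.92 [250.2 331. ] [ 0.4035 -0.4399  0.0199] z22 [ 0.4037 -0.438   0.022 ]
stamp 0.7 [267.6 209. ] [ 0.4384 -0.2588  0.063 ] z22 [ 0.4387 -0.2741  0.022 ]
stamp_mark 0.95 [246.8 211.7] [ 0.4152 -0.2745  0.024 ] z22 [ 0.4151 -0.2753  0.022 ]
stamp_mark 0.9 [262.5 341.5] [ 0.4322 -0.2168  0.2767] z22 [ 0.418  -0.4559  0.022 ]
{'box': [0.5226, 0.557, 0.0857, 0.1807], 'p': 0.84}
{'box': [0.4977, 0.8408, 0.109, 0.0888], 'p': 0.83}
```

View pics/e.png

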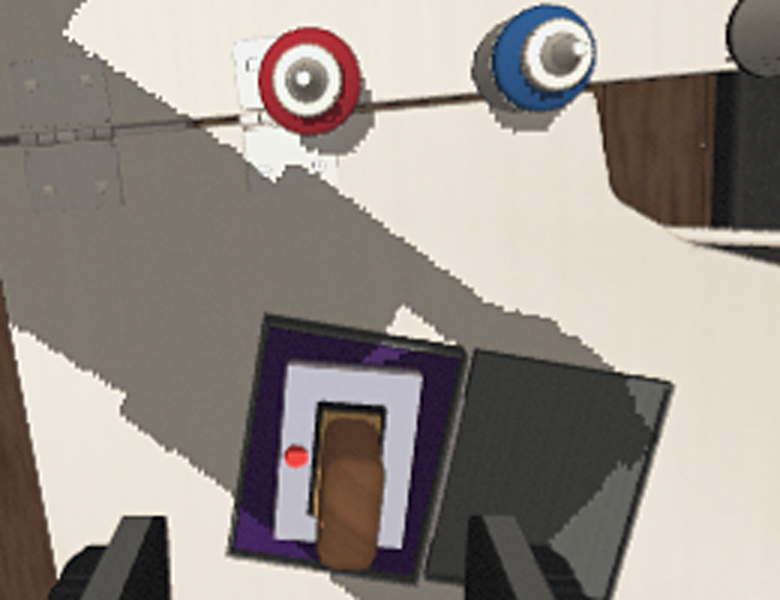

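The stamp is on the pad: block-top corners in the crop are near (287,362), (424,374), (405,549), (276,540), the red dot at (296,457), and the grip top about (325..382, 450..565). The red and blue bottles are at (310,80) and (545,57).

Run:
```python
from h import *
Z=np.load("w3.npz"); T=Z["T"]; d=Z["d"]; f=lambda a:np.array(a)/3+[150,60]
def ang(v): return np.degrees(np.arctan2(v[1],v[0])).round(2)
w=atz("wrist",f([[287,362],[424,374],[405,549],[276,540]]),.022,T); print(w.round(4).tolist(),w.mean(0).round(4))
for i,j in [(0,1),(3,2)]: print(ang(w[j]-w[i]), np.linalg.norm(w[j]-w[i]).round(4))
for i,j in [(3,0),(2,1)]: print(ang(w[j]-w[i])-90, np.linalg.norm(w[j]-w[i]).round(4))
dot=atz("wrist",f([[296,457]]),.022,T)[0]; print("dot",dot.round(4))
# pointcloud of grip top and block top
v,u=np.mgrid[200:262,215:310]; uv=np.c_[u.ravel(),v.ravel()]+.5; P=atdepth("wrist",uv,d[200:262,215:310].ravel(),T)
g=P[(P[:,2]>.05)&(P[:,2]<.09)]; top=g[g[:,2]>np.percentile(g[:,2],90)-.003]
print("grip zmax",np.percentile(g[:,2],[50,90,99]).round(4),len(top)); r=cv2.minAreaRect((top[:,:2]*1000).astype(np.float32)); print(r)
v,u=np.mgrid[160:262,215:310]; uv=np.c_[u.ravel(),v.ravel()]+.5; P=atdepth("wrist",uv,d[160:262,215:310].ravel(),T)
b=P[(P[:,2]>.018)&(P[:,2]<.03)]; print("block z",np.median(b[:,2]),len(b), cv2.minAreaRect((b[:,:2]*1000).astype(np.float32)))
```

```text
[[0.4174, -0.2392, 0.022], [0.4668, -0.2481, 0.022], [0.4556, -0.3179, 0.022], [0.4062, -0.3097, 0.022]] [ 0.4365 -0.2787  0.022 ]
-10.25 0.0503
-9.44 0.0501
-9.019999999999996 0.0714
-9.120000000000005 0.0707
dot [ 0.4171 -0.2762  0.022 ]
grip zmax [0.0751 0.0768 0.0778] 602
((435.6103820800781, -278.4185791015625), (36.91740036010742, 17.488767623901367), 81.00123596191406)
block z 0.022527901854899945 1705 ((436.036376953125, -279.0300598144531), (70.2716064453125, 50.09109115600586), 80.2968521118164)
```

```bash
python3 -c "
from h import *
rows([.436,-.2787,.11],1.407,n=4)
T=np.eye(4);T[:3,:3]=down(1.407);T[:3,3]=[.436,-.2787,.11]
rows([.436,-.2787,.038],1.407,T=T,n=4)"
```

```text
4 dp [[-1.44,0.18,2.28],[-1.43,0.21,2.28],[-1.43,0.24,2.29],[-1.42,0.27,2.29]] turn each [-0.0001, -0.0001, 0.0208]
4 dp [[0.0,0.0,1.8],[0.0,0.0,1.8],[0.0,0.0,1.8],[0.0,0.0,1.8]] turn each [0.0, 0.0, 0.0]
```

Request:
{"name": "move_arm", "arguments": {
  "jaw": [5, 5, 5, 5, 5, 5, 5, 5],
  "dp": [
    [-1.44, 0.18, 2.28],
    [-1.43, 0.21, 2.28],
    [-1.43, 0.24, 2.29],
    [-1.42, 0.27, 2.29],
    [0, 0, 1.6],
    [0, 0, 1.6],
    [0, 0, 1.6],
    [0, 0, 0]
  ],
  "turn": [
    [0, 0, 0.0208],
    [0, 0, 0.0208],
    [0, 0, 0.0208],
    [0, 0, 0.0208],
    [0, 0, 0],
    [0, 0, 0],
    [0, 0, 0],
    [0, 0, 0]
  ]
}}

```text
time_s: 7.13
position: [0.4353, -0.2777, 0.0597]
tool_rot: [[0.162, 0.987, -0.004], [0.987, -0.162, 0.004], [0.003, -0.004, -1.0]]
ft_force: [-0.4, -0.2, -0.4]
grip_width: 0.05
gripper_force: 0.0
```

```bash
python3 -c "
from h import *
plan([.436,-.2787,.038],1.407)"
```

```text
dp cm (tool) [-0.1   0.1   2.17] norm 2.17 turn [-0.0041 -0.0031  0.0007]
```

Request:
{"name": "move_arm", "arguments": {
  "jaw": [5, 5, 5, 1.2, 1.2, 1.2, 1.2, 1.2, 1.2],
  "dp": [
    [-0.1, 0.05, 1.1],
    [0, 0, 1.05],
    [0, 0, 0],
    [0, 0, 0],
    [0, 0, 0],
    [0, 0, 0],
    [0, 0, 0],
    [0, 0, 0],
    [0, 0, 0]
  ],
  "turn": [
    [0, 0, 0],
    [0, 0, 0],
    [0, 0, 0],
    [0, 0, 0],
    [0, 0, 0],
    [0, 0, 0],
    [0, 0, 0],
    [0, 0, 0],
    [0, 0, 0]
  ],
  "force": 50
}}

```text
time_s: 7.88
position: [0.4365, -0.2811, 0.0417]
tool_rot: [[0.164, 0.986, 0.002], [0.986, -0.164, -0.001], [-0.001, 0.002, -1.0]]
ft_force: [0.9, 1.7, 6.8]
grip_width: 0.0193
gripper_force: 49.8
```

Request:
{"name": "move_arm", "arguments": {
  "jaw": [1.2, 1.2, 1.2, 1.2, 1.2, 1.2, 1.2],
  "dp": [
    [0, 0, -0.5],
    [0, 0, -1.5],
    [0, 0, -3],
    [0, 0, -4],
    [0, 0, -4],
    [0, 0, -3],
    [0, 0, 0]
  ],
  "turn": [
    [0, 0, 0],
    [0, 0, 0],
    [0, 0, 0],
    [0, 0, 0],
    [0, 0, 0],
    [0, 0, 0],
    [0, 0, 0]
  ]
}}

```text
time_s: 8.47
position: [0.4374, -0.2824, 0.2071]
tool_rot: [[0.164, 0.986, 0.008], [0.986, -0.164, -0.008], [-0.007, 0.009, -1.0]]
ft_force: [-0.7, -0.5, -0.4]
grip_width: 0.0196
gripper_force: 49.1
```

Run:
```python
from h import *
for i in range(3):
    im,d,T=snap("wrist"); print(T[:3,3].round(4),T[:3,2].round(4))
np.savez("w4.npz",im=im,d=d,T=T)
cv2.imwrite("pics/f.png",cv2.resize(im[130:384,120:392],(800,600*800*254//272//800) if 0 else (640,598),interpolation=cv2.INTER_CUBIC)[:,:,::-1])
rows([.588,.0412,.19],np.pi/2-.0925)
o=observe(); print(o["ft_force"],o["wrist_torque"],o["grip_width"])
```

```text
[ 0.4374 -0.2824  0.2071] [ 0.0078 -0.0083 -0.9999]
[ 0.4366 -0.2817  0.2038] [ 0.0044 -0.0048 -1.    ]
[ 0.4359 -0.281   0.2014] [ 0.0011 -0.0014 -1.    ]
9 dp [[3.81,1.08,0.11],[3.8,1.11,0.11],[3.79,1.14,0.11],[3.78,1.18,0.11],[3.77,1.21,0.11],[3.76,1.24,0.11],[3.75,1.27,0.11],[3.74,1.3,0.11],[3.73,1.33,0.11]] turn each [-0.0001, -0.0001, -0.0081]
[-0.69056119  0.3681546  -1.64482436] [ 0.0492453   0.02057982 -0.00029261] 0.01962520058319637
```

View pics/f.png

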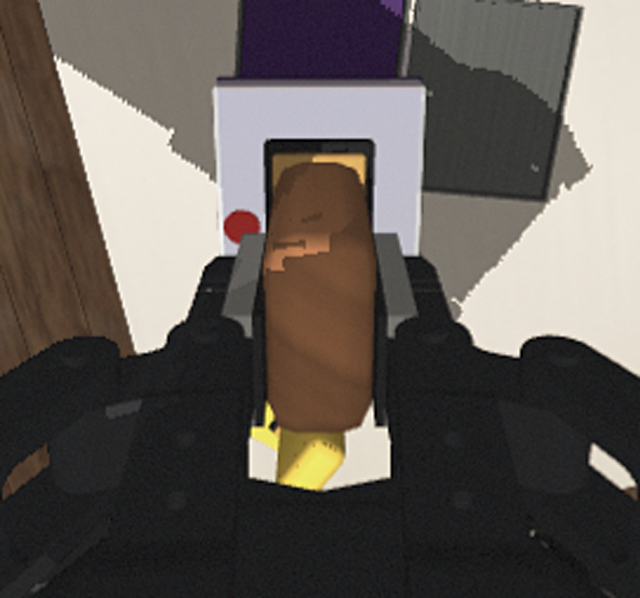

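The stamp is firmly held. Block-top far corners are at (216,80) and (424,80) in the crop, with the red dot at (241,227) on the -x side. Now measuring how the stamp sits in the tool frame.

Run:
```python
from h import *
Z=np.load("w4.npz"); d=Z["d"]; im=Z["im"].astype(int); I=np.eye(4)
v,u=np.mgrid[160:250,205:305]; uv=np.c_[u.ravel(),v.ravel()]+.0
P=atdepth("wrist",uv,d[160:250,205:305].ravel(),I); c=im[160:250,205:305].reshape(-1,3)
m=(c[:,2]>c[:,0]+8)&(c.min(1)>120)&(np.abs(P[:,2]-.016)<.015)
Q=P[m]; print(len(Q),np.median(Q,0).round(4),Q.min(0).round(4),Q.max(0).round(4))
A=np.c_[Q[:,:2],np.ones(len(Q))]; k=np.linalg.lstsq(A,Q[:,2],rcond=None)[0]
for _ in range(3):
    r=np.abs(Q[:,2]-A@k); g=r<.0015; k=np.linalg.lstsq(A[g],Q[g,2],rcond=None)[0]
print("plane slopes (x,y), z0",k.round(4),g.sum(), r.std())
e=np.array([[216,80],[424,80],[219,226],[421,226]])/2.3529+[120,130]
print("edges @plane",[ (atz("wrist",[x],k[2]+.035*k[0],I)[0]).round(4).tolist() for x in e])
print("dot",atz("wrist",np.array([[241,227]])/2.3529+[120,130],k[2],I).round(4))
# edge fit from mask
f=Q[g]; 
for s in (1,-1):
    xs=np.linspace(.02,.033,8); ed=[]
    for x in xs:
        b=f[np.abs(f[:,0]-x)<.0012]; ed.append(s*np.max(s*b[:,1]) if len(b) else np.nan)
    print(s,np.round(ed,4))
print("xmax per y",[ (f[np.abs(f[:,1]-y)<.002][:,0].max()).round(4) for y in (-.02,-.01,0,.01,.02)])
```

```text
2995 [0.0263 0.0009 0.0195] [-0.0055 -0.0244  0.0167] [0.0366 0.0231 0.0217]
plane slopes (x,y), z0 [-0.004  -0.0005  0.0196] 2960 0.0003547736997921402
edges @plane [[0.0387, -0.0242, 0.0194], [0.0387, 0.0238, 0.0194], [0.0022, -0.025, 0.0194], [0.0022, 0.0246, 0.0194]]
dot [[ 0.0019 -0.0196  0.0196]]
1 [0.0229 0.0228 0.0228 0.0227 0.0227 0.0229 0.0229 0.0229]
-1 [-0.0239 -0.0242 -0.0242 -0.0242 -0.0241 -0.024  -0.024  -0.0244]
xmax per y [np.float64(0.0362), np.float64(0.0364), np.float64(0.0364), np.float64(0.0366), np.float64(0.036)]
```

Request:
{"name": "move_arm", "arguments": {
  "jaw": [1.2, 1.2, 1.2, 1.2, 1.2, 1.2, 1.2, 1.2, 1.2, 1.2, 1.2, 1.2],
  "dp": [
    [1.5, 0.4, 0],
    [3, 0.9, 0],
    [3.8, 1.1, 0],
    [3.8, 1.1, 0],
    [3.8, 1.15, 0],
    [3.8, 1.2, 0],
    [3.8, 1.25, 0.2],
    [3.8, 1.25, 0.3],
    [3.4, 1.3, 0.3],
    [2, 0.6, 0.2],
    [0.8, 0.3, 0],
    [0, 0, 0]
  ],
  "turn": [
    [0, 0, -0.007],
    [0, 0, -0.007],
    [0, 0, -0.007],
    [0, 0, -0.007],
    [0, 0, -0.007],
    [0, 0, -0.007],
    [0, 0, -0.007],
    [0, 0, -0.007],
    [0, 0, -0.007],
    [0, 0, -0.007],
    [0, 0, 0],
    [0, 0, 0]
  ]
}}

```text
time_s: 9.62
position: [0.5844, 0.0388, 0.1887]
tool_rot: [[0.093, 0.996, -0.003], [0.996, -0.093, 0.001], [0.0, -0.004, -1.0]]
ft_force: [-0.5, 0.4, -0.7]
grip_width: 0.0193
gripper_force: 49.1
```

Request:
{"name": "move_arm", "arguments": {
  "jaw": [1.2, 1.2],
  "dp": [
    [0, 0, 0],
    [0, 0, 0]
  ],
  "turn": [
    [0, 0, 0],
    [0, 0, 0]
  ]
}}

```text
time_s: 9.78
position: [0.5842, 0.036, 0.1902]
tool_rot: [[0.097, 0.995, -0.001], [0.995, -0.097, -0.0], [-0.0, -0.001, -1.0]]
ft_force: [0.1, -0.2, -1.4]
grip_width: 0.0193
gripper_force: 49.1
```

Run:
```python
from h import *
im,d,T=snap("wrist"); im,d,T=snap("wrist"); np.savez("w5.npz",im=im,d=d,T=T); print(T.round(4).tolist())
plan([.5878,.039,.09],np.pi/2-.0925,T=T)
```

```text
[[0.0969, 0.9953, -0.0007, 0.5842], [0.9953, -0.0969, -0.0001, 0.0359], [-0.0002, -0.0007, -1.0, 0.1905], [0.0, 0.0, 0.0, 1.0]]
dp cm (tool) [ 0.34  0.34 10.05] norm 10.06 turn [-0.0007  0.0002 -0.0045]
```

Request:
{"name": "move_arm", "arguments": {
  "jaw": [1.2, 1.2, 1.2, 1.2, 1.2, 1.2, 1.2, 1.2],
  "dp": [
    [0.17, 0.17, 1],
    [0.17, 0.17, 2],
    [0, 0, 3],
    [0, 0, 3],
    [0, 0, 1.8],
    [0, 0, 0.7],
    [0, 0, 0],
    [0, 0, 0]
  ],
  "turn": [
    [0, 0, -0.0045],
    [0, 0, 0],
    [0, 0, 0],
    [0, 0, 0],
    [0, 0, 0],
    [0, 0, 0],
    [0, 0, 0],
    [0, 0, 0]
  ]
}}

```text
time_s: 10.55
position: [0.5888, 0.0401, 0.0763]
tool_rot: [[0.091, 0.996, 0.001], [0.996, -0.091, -0.0], [-0.0, 0.001, -1.0]]
ft_force: [0.2, -0.4, -0.2]
grip_width: 0.0193
gripper_force: 49.0
```

Run:
```python
from h import *
snap("wrist"); im,d,T=snap("wrist"); np.savez("w6.npz",im=im,d=d,T=T); print(T.round(4).tolist())
plan([.5878,.039,.0515],np.pi/2-.0925,T=T)
for x in cams.mark_of("wrist","stamp_mark")[:2]: print(x["p"],np.array(x["location"])*[512,384])
cv2.imwrite("pics/g.png",cv2.resize(im[90:270,130:380],(800,576),interpolation=cv2.INTER_CUBIC)[:,:,::-1])
```

```text
[[0.0908, 0.9959, 0.0023, 0.5891], [0.9959, -0.0908, -0.0003, 0.0401], [-0.0001, 0.0023, -1.0, 0.0769], [0.0, 0.0, 0.0, 1.0]]
dp cm (tool) [-0.12 -0.12  2.54] norm 2.54 turn [0.0023 0.0001 0.0016]
0.76 [219.0848 223.488 ]
```

View pics/g.png

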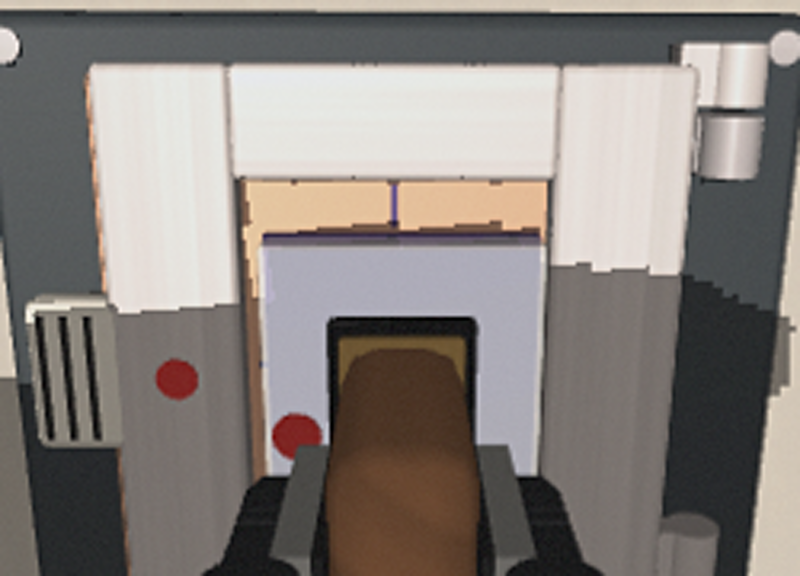

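The stamp is above the window with its red dot (297,435) on the same side as the frame's (177,378). Window edges in the crop: left (234,178)-(250,480), right (555,178)-(540,470), far edge at row 178. The tick is at column 394, and the block's top corners are at (264,245) and (543,245).

Run:
```python
from h import *
T=np.load("w6.npz")["T"]; Ti=np.linalg.inv(T)
f=lambda a:np.array(a)/3.2+[130,90]
def tl(a,z): p=atz("wrist",f(a),z,T); return (p@Ti[:3,:3].T+Ti[:3,3]).round(4)*1000
print("win L",tl([[234,178],[250,480]],.025)); print("win R",tl([[555,178],[540,470]],.025))
print("win far",tl([[300,178],[500,178]],.025)); print("tick",tl([[394,185],[394,226]],.015))
zt=T[2,3]-.0195
print("block",tl([[264,245],[543,245],[268,470],[538,470]],zt)); print("dot",tl([[297,435]],zt), "framedot",tl([[177,378]],.025))
W=Ti@np.array([.588,.0412,.015,1]); print("win est in tool",W.round(4)*1000)
```

```text
win L [[ 43.9 -33.9  51.8]
 [-22.4 -33.7  51.8]]
win R [[ 43.9  30.3  51.9]
 [-20.1  29.9  52. ]]
win far [[ 43.9 -20.7  51.8]
 [ 43.9  19.3  51.9]]
tick [[40.9 -2.  61.9]
 [32.2 -2.  61.9]]
block [[ 37.3 -23.9  19.4]
 [ 37.3  23.6  19.6]
 [ -4.6 -24.8  19.4]
 [ -4.7  24.5  19.6]]
dot [[  2.3 -19.3  19.5]] framedot [[  1.4 -48.1  51.8]]
win est in tool [   1.    -1.3   61.9 1000. ]
```

Request:
{"name": "move_arm", "arguments": {
  "jaw": [1.2, 1.2, 1.2, 1.2, 1.2, 1.2, 1.2, 1.2],
  "dp": [
    [-0.03, -0.09, 0],
    [-0.02, -0.08, 0.4],
    [0, 0, 0.5],
    [0, 0, 0.4],
    [0, 0, 0.2],
    [0, 0, 0],
    [0, 0, 0],
    [0, 0, 0]
  ],
  "turn": [
    [0, 0, 0],
    [0, 0, 0],
    [0, 0, 0],
    [0, 0, 0],
    [0, 0, 0],
    [0, 0, 0],
    [0, 0, 0],
    [0, 0, 0]
  ]
}}

```text
time_s: 11.37
position: [0.5867, 0.04, 0.0607]
tool_rot: [[0.091, 0.996, 0.0], [0.996, -0.091, -0.0], [-0.0, 0.0, -1.0]]
ft_force: [-0.3, 0.1, -1.8]
grip_width: 0.0193
gripper_force: 49.0
```

Run:
```python
from h import *
for i in range(4):
    im,d,T=snap("wrist"); print(T[:3,3].round(4),T[:3,2].round(4))
np.savez("w7.npz",im=im,d=d,T=T)
plan([.5875,.0393,.0515],np.pi/2-.0925,T=T)
```

```text
[0.5867 0.04   0.0607] [ 2.e-04 -0.e+00 -1.e+00]
[0.5867 0.04   0.0608] [ 3.e-04 -0.e+00 -1.e+00]
[0.5867 0.04   0.0608] [ 3.e-04 -0.e+00 -1.e+00]
[0.5867 0.04   0.0608] [ 4.e-04 -1.e-04 -1.e+00]
dp cm (tool) [-0.07  0.08  0.93] norm 0.94 turn [0.0004 0.     0.0018]
```

Run:
```python
from h import *
im=np.load("w7.npz")["im"]
cv2.imwrite("pics/h.png",cv2.resize(im[100:250,155:355],(800,600),interpolation=cv2.INTER_CUBIC)[:,:,::-1])
```

```text
(no output)
```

View pics/h.png

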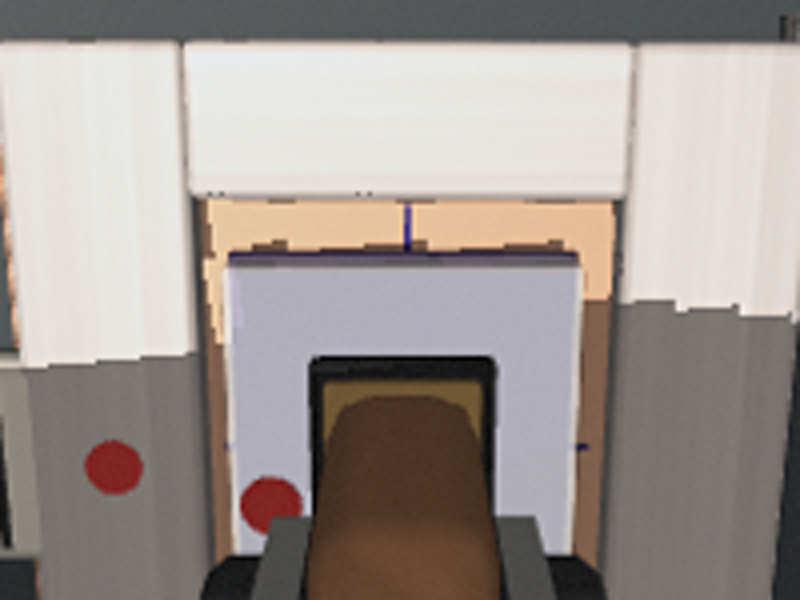

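The stamp is nearly centred. Block corners are at (229,266) and (579,266), the window's far edge at row 196, left edge (189,196)-(208,545), right edge (625,196)-(608,545), the tick at column 408, and the side ticks at row 446.

Run:
```python
from h import *
T=np.load("w7.npz")["T"]; Ti=np.linalg.inv(T)
f=lambda a:np.array(a)/4+[155,100]
def tl(a,z): p=atz("wrist",f(a),z,T); return (p@Ti[:3,:3].T+Ti[:3,3]).round(4)*1000
print("win L",tl([[189,196],[208,545]],.025)); print("win R",tl([[625,196],[608,545]],.025))
print("tick",tl([[408,206],[408,246]],.015)," side ticks",tl([[228,446],[584,446]],.015))
zt=T[2,3]-.0195
print("block",tl([[229,266],[579,266],[233,545],[574,545]],zt)); print("dot",tl([[271,505]],zt))
d=np.load("w7.npz")["d"]; print("depth skin z",atdepth("wrist",[[243,156],[270,156]],[d[156,243],d[156,270]],T).round(4), "block z",atdepth("wrist",[[230,175]],[d[175,230]],T).round(4), "frame z",atdepth("wrist",[[250,130]],[d[130,250]],T).round(4))
```

```text
win L [[ 44.3 -31.8  35.8]
 [-12.  -31.6  35.8]]
win R [[ 44.3  32.4  35.8]
 [-12.   32.7  35.8]]
tick [[41.1  0.5 45.8]
 [34.8  0.5 45.8]]  side ticks [[  1.2 -29.2  45.8]
 [  1.2  29.7  45.8]]
block [[ 37.3 -24.   19.5]
 [ 37.3  23.6  19.5]
 [ -4.2 -25.1  19.5]
 [ -4.3  24.6  19.5]]
dot [[  2.1 -19.4  19.5]]
depth skin z [[0.582  0.0789 0.0153]
 [0.5988 0.0773 0.0147]] block z [[0.5752 0.0736 0.0408]] frame z [[0.5881 0.0955 0.0257]]
```

Request:
{"name": "move_arm", "arguments": {
  "jaw": [1.2, 1.2, 1.2, 1.2, 1.2, 1.2, 1.2, 1.2, 1.2],
  "dp": [
    [-0.05, 0.06, 0],
    [0, 0, 0.2],
    [0, 0, 0.25],
    [0, 0, 0.2],
    [0, 0, 0.15],
    [0, 0, 0.1],
    [0, 0, 0],
    [0, 0, 0],
    [0, 0, 0]
  ],
  "turn": [
    [0, 0, 0],
    [0, 0, 0],
    [0, 0, 0],
    [0, 0, 0],
    [0, 0, 0],
    [0, 0, 0],
    [0, 0, 0],
    [0, 0, 0],
    [0, 0, 0]
  ]
}}

```text
time_s: 12.32
position: [0.5872, 0.0395, 0.0517]
tool_rot: [[0.091, 0.996, 0.0], [0.996, -0.091, 0.0], [0.0, 0.0, -1.0]]
ft_force: [-0.1, -0.5, -1.3]
grip_width: 0.0197
gripper_force: 49.0
```

Run:
```python
from h import *
for i in range(6):
    im,d,T=snap("wrist"); 
    if i%2: print(T[:3,3].round(4),T[:3,2].round(4))
print(observe()["ft_force"]); np.savez("w8.npz",im=im,d=d,T=T)
print("block z",atdepth("wrist",[[230,175],[280,175]],[d[175,230],d[175,280]],T).round(4))
cv2.imwrite("pics/i.png",cv2.resize(im[100:250,155:355],(800,600),interpolation=cv2.INTER_CUBIC)[:,:,::-1])
plan([.5875,.0393,.0515],np.pi/2-.0925,T=T)
```

```text
[0.5872 0.0395 0.0517] [ 2.e-04 -0.e+00 -1.e+00]
[0.5872 0.0395 0.0518] [ 2.e-04 -0.e+00 -1.e+00]
[0.5872 0.0395 0.0517] [ 1.e-04 -0.e+00 -1.e+00]
[-0.44327604 -0.59543085 -0.87520275]
block z [[0.5757 0.0731 0.0319]
 [0.603  0.0708 0.0326]]
dp cm (tool) [-0.02  0.03  0.02] norm 0.04 turn [0.0001 0.     0.0018]
```

View pics/i.png

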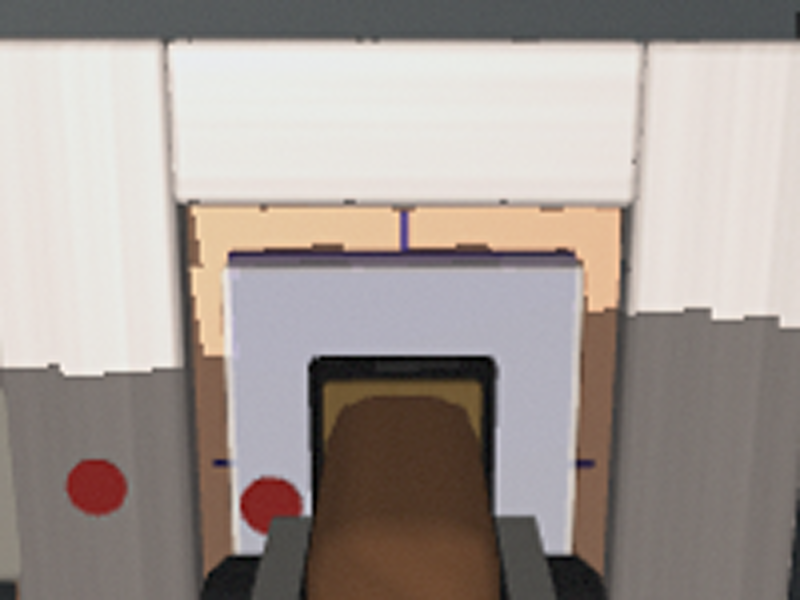

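The stamp sits in the window: tick at column 404 against block middle 405, red dots (270,505) and (97,487) on the same side, face about 20 mm above the worktop, or 5 mm above the skin. Handing in.

```bash
python3 -c "
from rig import ticket
print(ticket.close_job())"
```

```text
the job is handed in; nothing more can be done
None
```

The frame is pressed shut. The stamp is held in its window, centred to within about 1 mm, square and level, with the red dots on the same side and the face about 5 mm above the skin; I carried it well clear of the bottles but did not photograph them afterwards, and the job is handed in.

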